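Nest the bar measures on the coasters and stop them with the bung

ROBOT

A 6-joint arm with a two-finger parallel gripper is mounted at the origin on a cart in front of the work surface, level with it; the furniture and walls round the work are solid. World frame = base frame: x ahead of the robot, y to its left, z up, the work surface at z = 0. Lengths are in mm, angles in rad, forces in N, time in s.
With the tool pointing down it reaches from about 300 to 750 mm from the base axis. Payload 8.5 kg.
Tool frame: the origin (TCP) lies at the very end of the fingers, on their centre line; the grasp point (between the pads) lies 19 mm behind it; z points along the fingers, y is the line along which they close (so a half turn about z gives the same grasp; the last joint's range is limited). The gripper opens to 85 mm and grips with 20 to 120 N. Pads are 22 mm wide; open, the fingers measure 114 mm over their backs; the gripper's body (76 mm by 85 mm) begins 54 mm behind the grasp point. The pads swing forward as they close: fully open they stand 13 mm farther back than shut.
Start: joints at [-1.557, 0.381, 1.297, -0, 1.464, -0.215], TCP at [124.74, -535.649, 231.322] pointing down, gripper open.
Joint ranges: [-3.11, 3.11], [-0.89, 2.33], [0.22, 2.48], [-1.42, 4.56], [0.17, 2.85], [-2.88, 2.88]. Speed limits (rad/s): [2.39, 2.39, 3.14, 3.14, 3.14, 3.14].

INTERFACE

Orientations are given as a rotation vector (axis times angle).
In Python, from plant import bot, vision, job gives the robot as it stands (bot), with the cameras (vision) and the job (job).
- The arm moves only by the shell command python3 nudge.py 'ROWS' [FORCE]. ROWS is a JSON list that holds a single list of rows (three levels of brackets), with 1 to 20 rows, each of 5 numbers: dx, dy, dz in shares of the most that a row can go, 1 being 62.5 mm, then a turn about the tool's z in units of 0.05 rad, then the opening from 0.0 (shut) to 1.0 (fully open); each row shifts and turns the commanded pose from where the row before left it, along the tool's axes as they then stand; what a row does not reach is not made up. A row lasts 1/8 s, in which the tool goes at most 62.5 mm and 0.188 rad, less where a joint would pass 70% of its speed; a pose out of reach is approached as far as the arm can. The fingers move at their own pace and stop on an object; FORCE is the grip in N (left out, the last holds). Time passes only in rows, so rows that do not move let the fingers close. It prints the time, the measured TCP pose, the force, the opening and the grip force at its end. Input that does not fit is refused with a message, and nothing moves.
- bot.get_state(): the state, without advancing time (a new reading comes with each control period).
- vision.snapshot(name): name is "scene" or "top"; returns the picture (400x640x3 uint8, red, green, blue); there is no depth.
- vision.camera_model(name): a dict with "fx", "fy", "cx", "cy" (pixels), "extrinsics" (4x4, takes a point from camera to world coordinates). Camera axes: x right, y up, looking along -z (the intrinsics and any distortion apply to the point x, -y, -z); pixel columns grow to the right and rows downward; lengths in mm; the calibration is good to about 2 mm. A picture is of the moment at which its call begins. camera_model takes no time and is no camera call.
- job.hand_in(): hands the job in; it is judged then, once.
The state is a dict: "time_s": time; "joints": joint angles; "qvel": joint speeds; "tau": joint torques, N m; "ee_pos": TCP position; "tool_rot": TCP orientation; "wrist_force": force on the tool from outside, world axes, zero at the start; "torque": the same for the moment, N m; "grip_width": opening from 0.0 (shut) to 1.0 (fully open); "finger_force": force on a finger pad.
Only numpy, scipy, OpenCV 4.12 (cv2) and the standard library are available. Lean on these libraries where they do the work, as an engineer would, in place of code of your own. Each camera call takes 0.05 s, during which the arm holds its last target. There are 200 camera calls.

TASK

Put the bar set away as one nested tower, building it where it is to stay, on the middle of the pile of round coasters, one piece after another in this order: first the wide low steel tin, then the grey cup inside the tin, then the narrow tall steel measure inside the cup, and last the wooden bung, narrow end down, as a stopper in the measure's mouth. Everything ends upright, fully seated and let go; do not knock or push aside the wine glass, the bottle or the pepper mill.

Things in the scene. Friction and masses are not known exactly. Their poses are not given: they have to be found in the camera images.
- coasters: Pile of round white board coasters, a disc 97 mm across and 15 mm high; it does not move. Origin: centre of its underside, on the bar top; z up. The tower is built on its middle.
- tin: Wide low open steel tin, plain, standing mouth up: 67 mm across the rim, 57 mm at the foot, 42 mm high, wall 2 mm, inner floor 4 mm above its underside and 53 mm across; about 0.16 kg. Grasp across the rim from above. Origin: centre of the underside; z up along its axis.
- cup: Grey tapered beaker without handle, mouth up: 59 mm across the rim, 48 at the foot, 69 high; inner floor 5 mm above its underside and about 40 across, mouth 54 inside; 0.11 kg. Seated in the tin its underside is 4 mm above the tin's, its upper 31 mm stand clear. Grasp across the top 20 mm. Origin: centre of the underside; z up.
- measure: Narrow tall open steel measure, mouth up: 43 mm across the flared lip, 39 at 9 mm below it, 31 at the foot, 92 high, wall 2 (mouth 39 across inside, funnelling to 34.5 within 9). 0.12 kg. Seated in the cup its underside is 5 mm above the cup's, its upper 28 mm stand clear. Grasp across the top 20 mm. Origin: centre of the underside; z up.
- bung: Tapered wooden keg bung on its narrow end: 33 mm across below, 41 across the top, 38 high, 0.035 kg. Seated in the measure it goes 16 to 20 mm deep, its underside 72 to 76 mm above the measure's, and stands out by 20 mm. Grasp across the top 14 mm. Origin: centre of the underside (narrow end); z up.
- wine_glass: Bystander: wine glass, 62 mm across, 165 mm high, loose, to be left alone. Origin: centre of the underside.
- bottle: Bystander: brown corked bottle, 60 mm across, 250 mm high, loose, to be left alone. Origin: centre of the underside.
- pepper: Bystander: turned wooden pepper mill, 52 mm across, 112 mm high, loose, to be left alone. Origin: centre of the underside.

How it is judged (in metres and radians):
On the way, in this order (a step that is already met when the one before it is completed fails the run):
1. the wide low tin stands upright on the coaster pile, let go (horizontal distance between tin and coasters below 0.015 m and angle between tin's own z axis and vertical below 0.08 rad and z of tin in the frame of coasters between 0.012 and 0.018 m and linear speed of tin below 0.02 m/s and contact force between tin and the fingers below 0.05 N), for 0.2 s.
2. the cup stands upright inside the tin, let go (horizontal distance between tin and coasters below 0.015 m and angle between tin's own z axis and vertical below 0.08 rad and z of tin in the frame of coasters between 0.012 and 0.018 m and horizontal distance between cup and tin below 0.008 m and angle between cup's own z axis and vertical below 0.1 rad and z of cup in the frame of tin between 0.001 and 0.008 m and linear speed of cup below 0.02 m/s and contact force between cup and the fingers below 0.05 N), for 0.2 s.
3. the narrow tall measure stands upright inside the cup, let go (horizontal distance between tin and coasters below 0.015 m and angle between tin's own z axis and vertical below 0.08 rad and z of tin in the frame of coasters between 0.012 and 0.018 m and horizontal distance between cup and tin below 0.008 m and angle between cup's own z axis and vertical below 0.1 rad and z of cup in the frame of tin between 0.001 and 0.008 m and horizontal distance between measure and cup below 0.01 m and angle between measure's own z axis and vertical below 0.12 rad and z of measure in the frame of cup between 0.002 and 0.012 m and linear speed of measure below 0.02 m/s and contact force between measure and the fingers below 0.05 N), for 0.2 s.
4. the bung sits narrow end down in the mouth of the measure, let go (horizontal distance between tin and coasters below 0.015 m and angle between tin's own z axis and vertical below 0.08 rad and z of tin in the frame of coasters between 0.012 and 0.018 m and horizontal distance between cup and tin below 0.008 m and angle between cup's own z axis and vertical below 0.1 rad and z of cup in the frame of tin between 0.001 and 0.008 m and horizontal distance between measure and cup below 0.01 m and angle between measure's own z axis and vertical below 0.12 rad and z of measure in the frame of cup between 0.002 and 0.012 m and horizontal distance between bung and measure below 0.008 m and angle between bung's own z axis and vertical below 0.25 rad and z of bung in the frame of measure between 0.058 and 0.082 m and linear speed of bung below 0.02 m/s and contact force between bung and the fingers below 0.05 N), for 0.2 s.
At the end, for the whole second after the job is handed in: Upright and released at rest: tin on the coasters within 15 mm of their middle, cup on the tin's floor (centres within 8 mm), measure on the cup's floor (within 10 mm), bung narrow end down in the measure's mouth, 10 to 34 mm deep (within 8 mm, leaning at most 0.25 rad) (all of step 4 and linear speed of each of tin, cup, measure below 0.02 m/s and contact force between each of tin, cup, measure and the fingers below 0.05 N and angular speed of each of tin, cup, measure, bung below 0.3 rad/s); the robot touches nothing.
It fails at once if the wine glass is pushed more than 25 mm or tipped over (distance of wine_glass from where it was at the start of the episode above 0.025 m or angle between wine_glass's own z axis and vertical above 0.3 rad).
It fails at once if the bottle is pushed more than 25 mm or tipped over (distance of bottle from where it was at the start of the episode above 0.025 m or angle between bottle's own z axis and vertical above 0.3 rad).
It fails at once if the pepper mill is pushed more than 25 mm or tipped over (distance of pepper from where it was at the start of the episode above 0.025 m or angle between pepper's own z axis and vertical above 0.3 rad).
It also fails if it takes over 128 s, if anything falls off the work surface, if the arm or the gripper's body presses on something with over 40 N, if the wrist force passes 120 N, or if a joint passes its speed limit or range.

## Working session

There is one attempt and no reset: what is moved stays moved. The work goes in short steps, Python scripts to look and compute and a shell command to move; the robot and the scene stay as the last step left them, time stands still between calls to the robot, and variables do not carry over. Pictures are saved under pics/ and viewed, at most 14 in all, crops included, and the job is handed in when it is done.

```bash
ls; mkdir -p pics
python3 - <<'E'
from plant import bot, vision, job
import cv2
for n in("scene","top"):
    cv2.imwrite(f"pics/{n}0.png",vision.snapshot(n)[:,:,::-1]); print(n,vision.camera_model(n))
print(bot.get_state())
E
```

```text
nudge.py
pics
plant.py
scene {'fx': 371.65128851566203, 'fy': 371.65128851566203, 'cx': 318.7420320334727, 'cy': 199.49583772160815, 'extrinsics': array([[-7.91318127e-01,  4.15700160e-01, -4.48340271e-01,
         8.40688887e+01],
       [-6.11031951e-01, -5.12097740e-01,  6.03652101e-01,
         5.45013288e+02],
       [ 2.13442353e-02,  7.51631080e-01,  6.59238305e-01,
         6.76246905e+02],
       [ 0.00000000e+00,  0.00000000e+00,  0.00000000e+00,
         1.00000000e+00]])}
top {'fx': 403.5284226226935, 'fy': 403.5284226226935, 'cx': 322.6231392595644, 'cy': 198.91741172648446, 'extrinsics': array([[ 8.79342437e-03,  9.86074314e-01, -1.66072642e-01,
         3.55640744e+02],
       [-9.99696703e-01,  1.24896210e-02,  2.12252728e-02,
        -3.60951368e+01],
       [ 2.30038807e-02,  1.65835630e-01,  9.85885067e-01,
         1.05863822e+03],
       [ 0.00000000e+00,  0.00000000e+00,  0.00000000e+00,
         1.00000000e+00]])}
{'time_s': 0.1, 'joints': array([-1.55729998e+00,  3.81132365e-01,  1.29815014e+00,  1.13055102e-05,
        1.46356651e+00, -2.15304336e-01]), 'qvel': array([-1.87678917e-04, -1.92287516e-03, -2.03798256e-03,  8.65831983e-04,
        8.38674426e-04,  7.77072401e-05]), 'tau': array([ 4.15192204e-03, -4.49215150e+01, -2.31654382e+01, -1.08066961e-04,
        3.69450543e-03,  7.91408326e-06]), 'ee_pos': array([ 124.74016099, -535.4133534 ,  230.78324415]), 'tool_rot': array([-3.11981690e+00, -3.58471397e-01, -2.16274989e-04]), 'wrist_force': array([-0.0271314 ,  0.55905999,  0.35545246]), 'torque': array([ 0.03801994, -0.01817938,  0.00178401]), 'finger_force': 0.0, 'grip_width': 0.9995282115469347}
```

View pics/scene0.png

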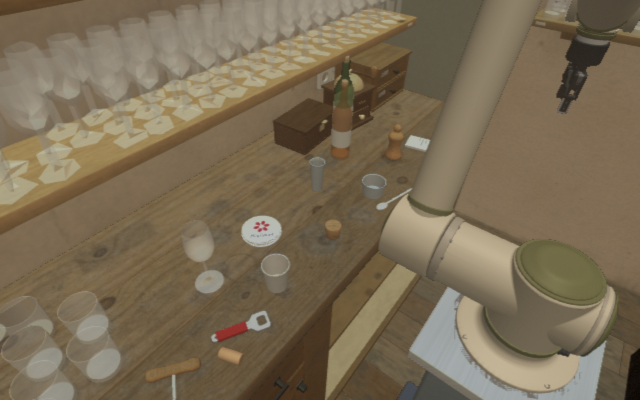

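View pics/top0.png

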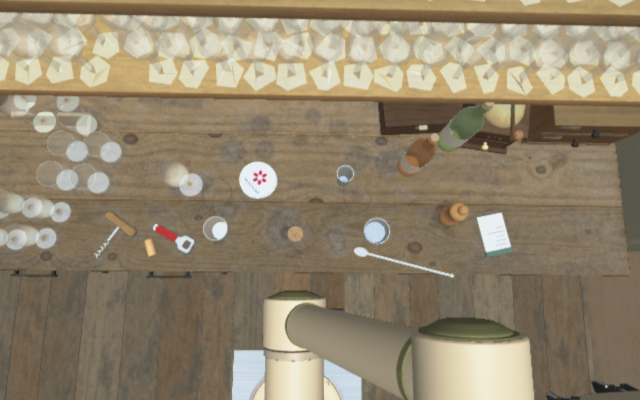

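The top view shows the coasters at about (258,180), tin (376,231), cup (215,229), measure (345,175), bung (295,234). The bystanders are the glass (190,184), bottle (412,165) and pepper mill (450,214). I'll enlarge for better readings.

Run:
```python
import cv2
t=cv2.imread("pics/top0.png");s=cv2.imread("pics/scene0.png")
def crop(im,c0,r0,w,h,k,n):
    o=cv2.resize(im[r0:r0+h,c0:c0+w],None,fx=k,fy=k,interpolation=cv2.INTER_CUBIC)
    for c in range(c0-c0%20+20,c0+w,20):
        cv2.line(o,((c-c0)*k,0),((c-c0)*k,6),(0,0,255),1); cv2.putText(o,str(c),((c-c0)*k-10,16),0,.35,(0,0,255))
    for r in range(r0-r0%20+20,r0+h,20):
        cv2.line(o,(0,(r-r0)*k),(6,(r-r0)*k),(0,0,255),1); cv2.putText(o,str(r),(8,(r-r0)*k+4),0,.35,(0,0,255))
    cv2.imwrite(n,o)
crop(t,190,150,200,110,4,"pics/t1.png")
crop(s,230,140,170,160,4,"pics/s1.png") if 0 else crop(s,230,150,160,148,4,"pics/s1.png")
```

```text
(no output)
```

View pics/t1.png

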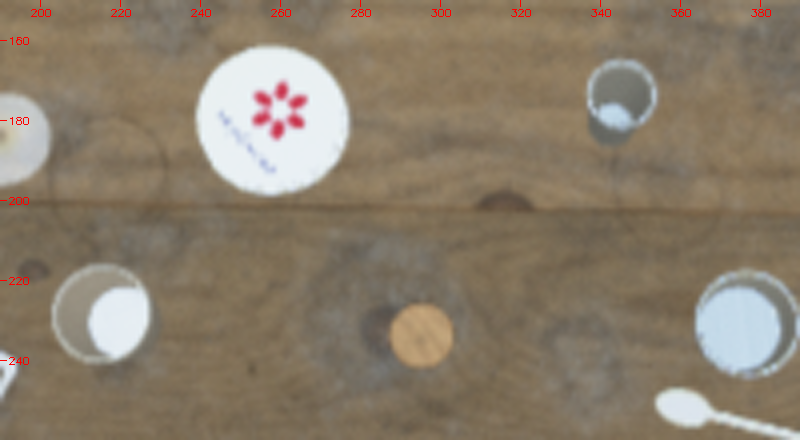

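View pics/s1.png

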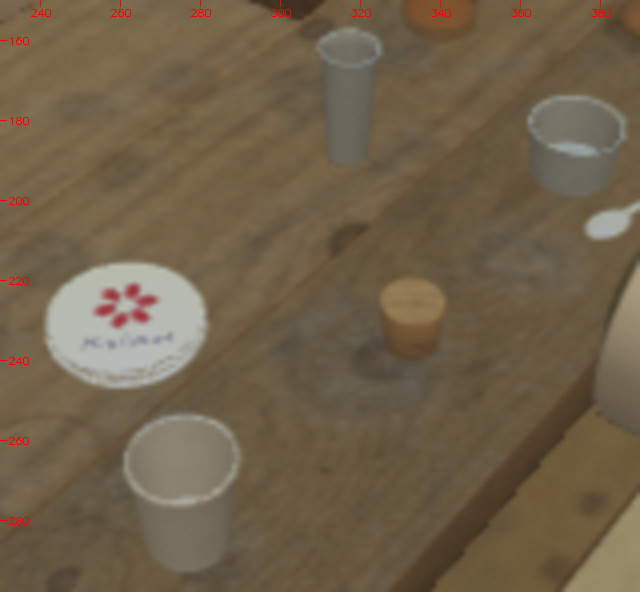

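The crops give sharp rims: in the top crop, coasters (272.5,120.5), measure (621.5,94.5), cup (101.5,313.5), bung (422,335.5), tin (747.5,323). I read the same centres in the scene crop. Next I'll turn both sets into positions.

```bash
cat > h.py <<'E'
import numpy as np
from plant import bot, vision, job
from scipy.spatial.transform import Rotation as R
def px2w(cam,u,v,z):
    m=vision.camera_model(cam);E=m["extrinsics"]
    d=E[:3,:3]@np.array([(u-m["cx"])/m["fx"],-(v-m["cy"])/m["fy"],-1]); o=E[:3,3]
    return (o+d*(z-o[2])/d[2])[:2]
def w2px(cam,p):
    m=vision.camera_model(cam);E=m["extrinsics"]
    c=E[:3,:3].T@(np.array(p,float)-E[:3,3]); return np.array([m["cx"]-m["fx"]*c[0]/c[2],m["cy"]+m["fy"]*c[1]/c[2]])
def to(x,y,z,yaw=None):
    "tool-axes shift to the world TCP goal, after turn to keep"
    s=bot.get_state();r=R.from_rotvec(s["tool_rot"])
    yv=r.as_matrix()[:,1]
    print("pos",s["ee_pos"].round(1),"yaxis",yv.round(3),"deg",np.degrees(np.arctan2(yv[1],yv[0])).round(1),"tool d",r.inv().apply(np.array([x,y,z])-s["ee_pos"]).round(1),"t",round(s["time_s"],2),"j1,j6",s["joints"][[0,5]].round(2))
E
python3 - <<'E'
from h import *
T={"coasters":((272.5,120.5),(126.5,320),15),"measure":((621.5,94.5),(349.5,48),92),"cup":((101.5,313.5),(182,460),69),"bung":((422,335.5),(413,302),38),"tin":((747.5,323),(576.5,127),42)}
for k,(a,b,z) in T.items():
    f=lambda p,c:(c[0]+(p[0]+.5)/4-.5,c[1]+(p[1]+.5)/4-.5)
    print(k,px2w("top",*f(a,(190,150)),z).round(1),px2w("scene",*f(b,(230,150)),z).round(1))
for k,p in dict(glass=(190,184),bottle=(405,172),bottletop=(433,140)).items(): print(k,px2w("top",*p,0).round())
print("pepper",px2w("top",446,216,0).round(), "glassS",px2w("scene",209,282,0).round(),"bottleS",px2w("scene",341,154,0).round(),"pepperS",px2w("scene",394,156,0).round())
print("shelf edge if z=300,400",[px2w("top",320,98,z).round() for z in (200,300,400)],R.from_rotvec(bot.get_state()["tool_rot"]).as_matrix().round(3))
E
```

```text
coasters [580.5 112.8] [574.9 117.6]
measure [ 583.2 -111.4] [ 579.7 -109.6]
cup [447.  204.9] [442.5 206.6]
bung [438.1  10.6] [434.2  13.4]
tin [ 447.9 -195. ] [ 444.  -191.2]
glass [570. 294.]
bottle [ 611. -281.]
bottletop [ 702. -361.]
pepper [ 492. -388.] glassS [563. 294.] bottleS [ 624. -295.] pepperS [ 486. -394.]
shelf edge if z=300,400 [array([731., -47.]), array([687., -45.]), array([643., -44.])] [[ 0.974  0.227 -0.   ]
 [ 0.227 -0.974  0.001]
 [ 0.    -0.001 -1.   ]]
```

Careful with the scale: shifts go in shares of 62.5 mm and turns go in units of 0.05 rad. That gives: 40 mm is 0.64, -42 mm is -0.672, 0.115 rad is 2.3.

```bash
python3 nudge.py '[[[0, 0, 0, 2.3, 1], [0, 0, 0, 2.28, 1], [0.64, -0.672, 0, 0, 1], [0.64, -0.672, 0, 0, 1], [0.64, -0.672, 0, 0, 1], [0.64, -0.672, 0, 0, 1], [0.64, -0.672, 0, 0, 1], [0.64, -0.672, 0, 0, 1], [0.64, -0.672, 0, 0, 1], [0.64, -0.672, 0, 0, 1], [0, 0, 0, 0, 1]]]' 40
python3 - <<'E'
from h import *
to(446,-193,100)
for z in (150,200,250,300,350,400):
    x=px2w("top",320,99,z)[0]; print(z,round(x),[w2px("scene",(x,y,z)).round() for y in (300,150,0,-100)])
E
```

```text
time_s: 1.48
ee_pos: [446.4, -196.9, 231.0]
tool_rot: [-3.141, -0.008, 0.001]
wrist_force: [0.1, -0.4, 0.1]
grip_width: 0.999
finger_force: 0.0
pos [ 446.4 -196.9  231. ] yaxis [ 0.005 -1.    -0.001] deg -89.7 tool d [ -0.3  -3.8 131. ] t 1.48 j1,j6 [-0.66  0.91]
150 750 [array([137., 196.]), array([194., 164.]), array([240., 138.]), array([267., 123.])]
200 728 [array([135., 182.]), array([196., 150.]), array([244., 124.]), array([272., 110.])]
250 707 [array([134., 166.]), array([198., 134.]), array([248., 109.]), array([277.,  94.])]
300 685 [array([132., 148.]), array([200., 116.]), array([253.,  91.]), array([282.,  78.])]
350 663 [array([130., 127.]), array([202.,  96.]), array([258.,  73.]), array([288.,  59.])]
400 642 [array([128., 104.]), array([205.,  74.]), array([263.,  51.]), array([295.,  39.])]
```

```bash
python3 nudge.py '[[[0, -0.064, 0.8, 0, 1], [0, 0, 0.8, 0, 1], [0, 0, 0.656, 0, 1], [0, 0, 0, 0, 1], [0, 0, 0, 0, 1]]]'
python3 - <<'E'
from h import *
import cv2
to(446,-193,14)
s=cv2.resize(vision.snapshot("scene")[130:230,320:430,::-1],None,fx=5,fy=5,interpolation=2)
t=cv2.resize(vision.snapshot("top")[190:270,330:420,::-1],None,fx=5,fy=5,interpolation=2)
t=cv2.copyMakeBorder(t,0,100,0,0,0); s=s[:,:]
cv2.imwrite("pics/a1.png",np.hstack([s[:500,:350+0] if 0 else s[:500,:345],t[:500]]))
E
```

```text
time_s: 2.1
ee_pos: [445.2, -196.6, 91.7]
tool_rot: [3.14, -0.001, 0.002]
wrist_force: [-0.3, -0.4, 0.6]
grip_width: 1.001
finger_force: 0.0
pos [ 445.2 -196.6   91.7] yaxis [-0.001 -1.     0.001] deg -90.0 tool d [ 0.7 -3.7 77.7] t 2.1 j1,j6 [-0.66  0.91]
```

View pics/a1.png

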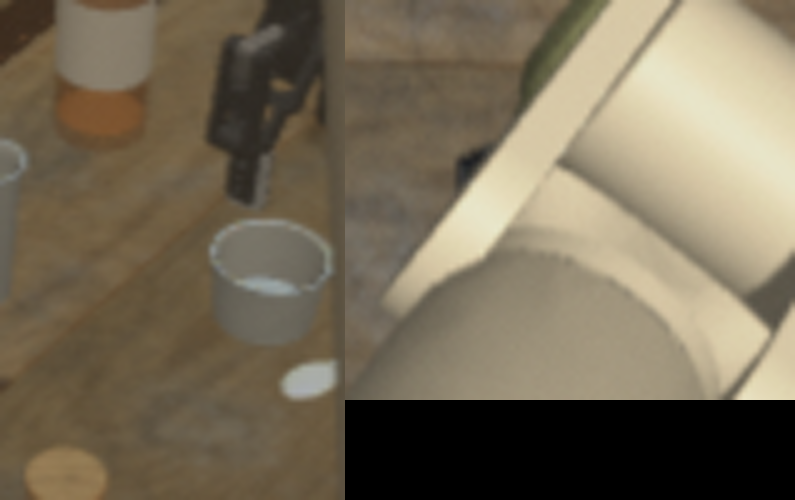

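The scene crop shows the +y finger with its lower edge from about crop (228,195) to (265,207), which is scene pixels (365.5,169) to (373,171.3). The arm hides the top view. I'll check the scene camera's offset against that finger.

Run:
```python
from h import *
p=bot.get_state()["ee_pos"]; print(p)
for z in (92,98,105):
  for y in (42.5,57):
    print(z,y,[w2px("scene",(p[0]+dx,p[1]+y,z)).round(1) for dx in (-11,11)])
```

```text
[ 445.40403803 -196.48705002   92.01164967]
92 42.5 [array([371.7, 174.7]), array([364.5, 171.4])]
92 57 [array([368.7, 177.3]), array([361.5, 174. ])]
98 42.5 [array([372. , 172.8]), array([364.8, 169.6])]
98 57 [array([369. , 175.5]), array([361.8, 172.2])]
105 42.5 [array([372.3, 170.6]), array([365. , 167.4])]
105 57 [array([369.3, 173.3]), array([362., 170.])]
```

In the tool's units: -3 mm is -0.048, 1 mm is 0.016.

```bash
python3 nudge.py '[[[0.016, -0.048, 0.48, 0, 1], [0, 0, 0.48, 0, 1], [0, 0, 0.256, 0, 1], [0, 0, 0, 0, 1], [0, 0, 0, 0, 0.5], [0, 0, 0, 0, 0.5], [0, 0, 0, 0, 0.5], [0, 0, 0, 0, 0.5]]]' 40; python3 -c "
from h import *
to(446,-193,140)"
```

```text
time_s: 3.2
ee_pos: [446.6, -193.4, 16.3]
tool_rot: [3.139, 0.0, 0.004]
wrist_force: [-1.5, -0.2, 11.2]
grip_width: 0.752
finger_force: 41.1
pos [ 446.6 -193.4   16.3] yaxis [ 0.    -1.     0.002] deg -90.0 tool d [-2.000e-01 -1.000e-01 -1.237e+02] t 3.2 j1,j6 [-0.65  0.92]
```

```bash
python3 nudge.py '[[[0, 0, -0.16, 0, 0.5], [0, 0, -0.48, 0, 0.5], [0, 0, -0.64, 0, 0.5], [0, 0, -0.64, 0, 0.5], [0, 0, 0, 0, 0.5], [0, 0, 0, 0, 0.5]]]'
python3 - <<'E'
from h import *
import cv2
to(577,115,140)
cv2.imwrite("pics/a2.png",cv2.resize(vision.snapshot("scene")[100:220,320:430,::-1],None,fx=5,fy=5,interpolation=2)[:600])
E
```

```text
time_s: 3.95
ee_pos: [445.4, -192.4, 134.0]
tool_rot: [-3.141, 0.0, 0.001]
wrist_force: [-1.1, 0.5, -1.9]
grip_width: 0.744
finger_force: 44.7
pos [ 445.4 -192.4  134. ] yaxis [-0.    -1.    -0.001] deg -90.0 tool d [ 131.6 -307.4   -5.9] t 3.95 j1,j6 [-0.65  0.92]
```

View pics/a2.png

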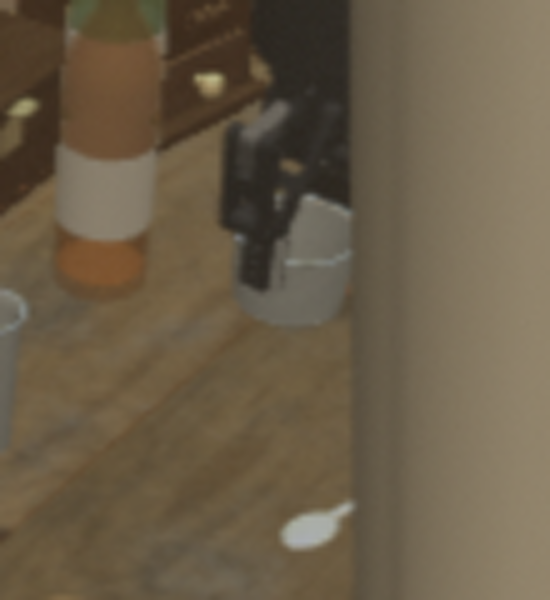

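The tin is held about level; the fingertip reaches crop (260,290) and the tin's foot is at about (295,322). Next I carry it over the coasters.

```bash
python3 nudge.py '[[[0.304, -0.704, 0, 0, 0.5], [0.304, -0.704, 0, 0, 0.5], [0.304, -0.704, 0, 0, 0.5], [0.304, -0.704, 0, 0, 0.5], [0.304, -0.704, 0, 0, 0.5], [0.304, -0.704, 0, 0, 0.5], [0.288, -0.688, 0, 0, 0.5], [0, 0, 0.32, 0, 0.5], [0, 0, 0.32, 0, 0.5], [0, 0, 0, 0, 0.5], [0, 0, 0, 0, 0.5]]]'
python3 - <<'E'
from h import *
import cv2
to(577.7,115,33)
s=vision.snapshot("scene");t=vision.snapshot("top")
cv2.imwrite("pics/a3.png",np.vstack([cv2.resize(s[170:270,200:330,::-1],None,fx=5,fy=5,interpolation=2)]))
E
```

```text
time_s: 5.38
ee_pos: [578.0, 114.1, 94.4]
tool_rot: [-3.142, 0.001, 0.0]
wrist_force: [-1.1, -0.3, -0.6]
grip_width: 0.743
finger_force: 44.8
pos [578.  114.1  94.4] yaxis [-0. -1. -0.] deg -90.0 tool d [-0.3 -0.9 61.4] t 5.38 j1,j6 [-0.01  1.57]
```

View pics/a3.png

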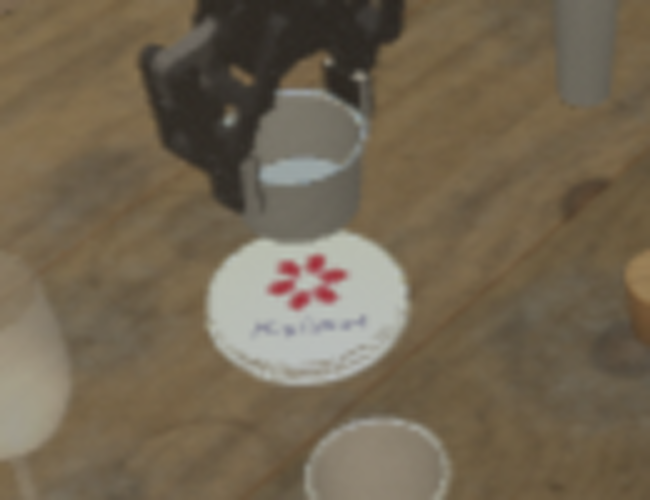

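The tin hangs upright at about crop (310,165), above the coasters centred at (308,305). Now lowering.

```bash
python3 nudge.py '[[[0, -0.016, 0.4, 0, 0.5], [0, 0, 0.4, 0, 0.5], [0, 0, 0.144, 0, 0.5], [0, 0, 0.032, 0, 0.5], [0, 0, 0, 0, 0.5], [0, 0, 0, 0, 0.5], [0, 0, 0, 0, 0.5]]]'
```

```text
time_s: 6.35
ee_pos: [578.1, 115.3, 33.8]
tool_rot: [3.142, -0.0, 0.001]
wrist_force: [-0.2, 0.6, -2.0]
grip_width: 0.744
finger_force: 44.8
```

```bash
for i in 1; do python3 nudge.py '[[[0, 0, 0.016, 0, 0.5], [0, 0, 0, 0, 0.5], [0, 0, 0.016, 0, 0.5], [0, 0, 0, 0, 0.5]]]'; done
```

```text
time_s: 6.85
ee_pos: [577.9, 115.3, 31.7]
tool_rot: [3.142, -0.0, 0.0]
wrist_force: [-1.7, -0.3, 3.9]
grip_width: 0.739
finger_force: 45.1
```

In the tool's units: -50 mm is -0.8, -40 mm is -0.64.

```bash
python3 nudge.py '[[[0, 0, 0, 0, 0.85], [0, 0, 0, 0, 0.95], [0, 0, 0, 0, 1], [0, 0, 0, 0, 1], [0, 0, -0.32, 0, 1], [0, 0, -0.64, 0, 1], [0, 0, -0.8, 0, 1], [0, 0, -0.48, 0, 1], [0, 0, 0, 0, 1]]]'
python3 - <<'E'
from h import *
import cv2
to(445,206,171)
s=vision.snapshot("scene")
cv2.imwrite("pics/a4.png",np.vstack([cv2.resize(s[170:300,200:330,::-1],None,fx=4,fy=4,interpolation=2)]))
E
```

```text
time_s: 7.98
ee_pos: [578.7, 115.3, 173.6]
tool_rot: [-3.142, 0.0, -0.008]
wrist_force: [-0.9, -0.5, -0.7]
grip_width: 1.0
finger_force: 0.0
pos [578.7 115.3 173.6] yaxis [-0. -1. -0.] deg -90.0 tool d [-133.8  -90.7    2. ] t 7.97 j1,j6 [-0.    1.57]
```

View pics/a4.png

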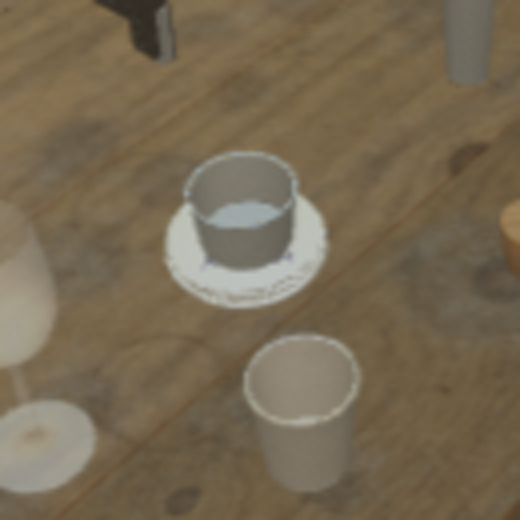

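The tin stands upright on the coasters, with its rim centre at about crop (241,187), scene pixel (260,216.5). I'll use this to measure the camera's bias, refine the cup's position, and go there.

Run:
```python
from h import *
f=lambda x,y,z:px2w("scene",200+(x+.5)/4-.5,170+(y+.5)/4-.5,z).round(1)
print("tin",f(241,187,57),"coaster top",f(246.5,245,15),"cup",f(302,379,69), "expect tin px",w2px("scene",(578,115.3,57)))
```

```text
tin [577.2 115.2] coaster top [571.9 120.7] cup [443.  206.1] expect tin px [259.59008852 216.2428326 ]
```

In the tool's units: 50 mm is 0.8, -34 mm is -0.544.

```bash
python3 nudge.py '[[[-0.544, -0.368, 0, 0, 1], [-0.544, -0.368, 0, 0, 1], [-0.544, -0.368, 0, 0, 1], [-0.512, -0.352, 0, 0, 1], [0, 0, 0.8, 0, 1], [0, 0, 0, 0, 1], [0, 0, 0, 0, 1]]]'
```

```text
time_s: 8.9
ee_pos: [444.5, 206.2, 121.8]
tool_rot: [3.142, -0.001, -0.0]
wrist_force: [0.7, 0.6, -0.1]
grip_width: 1.006
finger_force: 0.0
```

Run:
```python
from h import *
from scipy.optimize import least_squares
a=np.linspace(0,2*np.pi,90)
def fit(cam,c0,r0,L,Rr,T,B,r,z,g):
    def res(p):
        q=np.array([w2px(cam,(p[0]+r*np.cos(t),p[1]+r*np.sin(t),z)) for t in a])
        q=((q-[c0,r0])+.5)*4-.5
        o=[q[:,0].min()-L,q[:,0].max()-Rr,q[:,1].min()-T]
        if B: o.append(q[:,1].max()-B)
        return o
    s=least_squares(res,g); return s.x.round(1),s.fun.round(1)
S=("scene",230,150);T=("top",190,150)
print("coast",fit(*S,46,207,263,None,48.5,15,(577,115)),fit(*T,196,349,45,196,48.5,15,(577,115)))
print("cup",fit(*S,124,240,415,505,29.5,69,(445,205)),fit(*T,52,151,263,364,29.5,69,(445,205)))
print("meas",fit(*S,317,382,29,67,21.5,92,(581,-110)),fit(*T,587,656,58,131,21.5,92,(581,-110)))
print("bung",fit(*S,380,446,278,327,20.5,38,(436,12)),fit(*T,390,454,303,368,20.5,38,(436,12)))
print("tin0",fit(*S,527,626,95,157,33.5,42,(446,-193)),fit(*T,695,800,269,377,33.5,42,(446,-193)))
print("tin now",fit("scene",200,170,182,300,150,None,33.5,57,(577,115)))
```

```text
coast (array([576.2, 116. ]), array([ 1. , -1. ,  0.1])) (array([580.8, 112.8]), array([ 2.6, -2.6,  3.5, -3.4]))Traceback (most recent call last):
  File "<stdin>", line 14, in <module>
  File "<stdin>", line 11, in fit
    return func(*args, **kwargs)
    result = trf(vector_fun.fun, vector_fun.jac, x0, f0, J0, lb, ub, ftol, xtol,
                 gtol, max_nfev, x_scale, loss_function, tr_solver,
                 tr_options.copy(), verbose, callback=callback_wrapped)
    return trf_no_bounds(
        fun, jac, x0, f0, J0, ftol, xtol, gtol, max_nfev, x_scale,
        loss_function, tr_solver, tr_options, verbose, callback=callback)
    J = jac(x)
    self._update_jac()
    ~~~~~~~~~~~~~~~~^^
    self.J = self.jac_wrapped(xp_copy(self.x), f0=self.f)
             ~~~~~~~~~~~~~~~~^^^^^^^^^^^^^^^^^^^^^^^^^^^^
    J, dct = approx_derivative(
             ~~~~~~~~~~~~~~~~~^
        self.fun,
        ^^^^^^^^^
    ...<2 lines>...
        **self.finite_diff_options,
        ^^^^^^^^^^^^^^^^^^^^^^^^^^^
    )
    ^
    J, _nfev = _dense_difference(fun_wrapped, x0, f0, h,
               ~~~~~~~~~~~~~~~~~^^^^^^^^^^^^^^^^^^^^^^^^
                             use_one_sided, method,
                             ^^^^^^^^^^^^^^^^^^^^^^
                             mf)
                             ^^^
    df = [f_eval - f0 for f_eval in f_evals]
                                    ^^^^^^^
    f = np.atleast_1d(self.fun(x, *self.args, **self.kwargs))
                      ~~~~~~~~^^^^^^^^^^^^^^^^^^^^^^^^^^^^^^
    return np.atleast_1d(self.fun(x))
                         ~~~~~~~~^^^
    return self.f(x, *self.args, **self.kwargs)
           ~~~~~~^^^^^^^^^^^^^^^^^^^^^^^^^^^^^^
  File "<stdin>", line 6, in res
  File "h.py", line 9, in w2px
    m=vision.camera_model(cam);E=m["extrinsics"]
ValueError: time passes only in moves, steps and waits
```

```bash
sed -i 's/vision.camera_model(cam)/CM(cam)/; 3a import functools\nCM=functools.lru_cache(None)(vision.camera_model)' h.py
cat >> h.py <<'E'
from scipy.optimize import least_squares
def fit(cam,c0,r0,L,Rr,T,B,r,z,g,k=4):
    a=np.linspace(0,2*np.pi,90)
    def res(p):
        q=np.array([w2px(cam,(p[0]+r*np.cos(t),p[1]+r*np.sin(t),z)) for t in a])
        q=((q-[c0,r0])+.5)*k-.5
        o=[q[:,0].min()-L,q[:,0].max()-Rr,q[:,1].min()-T]
        if B: o.append(q[:,1].max()-B)
        return o
    s=least_squares(res,g); return s.x.round(1),s.fun.round(1)
E
cat > f.py <<'E'
from h import *
S=("scene",230,150);T=("top",190,150)
print("cup",fit(*S,124,240,415,505,29.5,69,(445,205)),fit(*T,52,151,263,364,29.5,69,(445,205)))
print("meas",fit(*S,317,382,29,67,21.5,92,(581,-110)),fit(*T,587,656,58,131,21.5,92,(581,-110)))
print("bung",fit(*S,380,446,278,327,20.5,38,(436,12)),fit(*T,390,454,303,368,20.5,38,(436,12)))
print("tin0",fit(*S,527,626,95,157,33.5,42,(446,-193)),fit(*T,695,800,269,377,33.5,42,(446,-193)))
print("tin now",fit("scene",200,170,182,300,150,None,33.5,57,(577,115)))
to(445,206,36)
E
head -8 h.py; python3 f.py
```

```text
import numpy as np
from plant import bot, vision, job
from scipy.spatial.transform import Rotation as R
import functools
CM=functools.lru_cache(None)(vision.camera_model)
def px2w(cam,u,v,z):
    m=CM(cam);E=m["extrinsics"]
    d=E[:3,:3]@np.array([(u-m["cx"])/m["fx"],-(v-m["cy"])/m["fy"],-1]); o=E[:3,3]
cup (array([443. , 205.9]), array([ 0.4, -0.4, -0.3,  0.3])) (array([447.1, 204.9]), array([ 0.9, -0.9,  2.3, -2.3]))
meas (array([ 579.9, -109.9]), array([ 0.6, -0.6,  0.5, -0.4])) (array([ 583.2, -111.4]), array([-0.4,  0.4,  2.4, -2.4]))
bung (array([434.1,  13.5]), array([-0.9,  0.9,  0.4, -0.4])) (array([438.2,  10.6]), array([-0.5,  0.5,  0. , -0. ]))
tin0 (array([ 445. , -192.8]), array([ 0.7, -0.7,  0.8, -0.7])) (array([ 448.1, -195.1]), array([-0.3,  0.3,  1.1, -1.1]))
tin now (array([576.4, 115.8]), array([ 2.4, -2.4,  0.2]))
pos [444.5 206.2 121.8] yaxis [-0.001 -1.     0.   ] deg -90.0 tool d [ 0.5  0.2 85.8] t 8.9 j1,j6 [0.19 1.76]
```

```bash
python3 - <<'E'
from h import *
for z in (94,98,102,106): print(z,[w2px("scene",(x,114+34+y,z)).round(1) for x in (567,589) for y in (0,8)])
E
python3 nudge.py '[[[0, 0, 0.48, 0, 1], [0, 0, 0.48, 0, 1], [0, 0, 0.32, 0, 1], [0, 0, 0, 0, 1], [0, 0, 0, 0, 1]]]'
```

```text
94 [array([251.5, 214.3]), array([248.9, 216.3]), array([244.7, 210.2]), array([242.1, 212. ])]
98 [array([251.3, 213.1]), array([248.7, 215. ]), array([244.5, 208.9]), array([241.9, 210.8])]
102 [array([251.1, 211.8]), array([248.6, 213.7]), array([244.3, 207.6]), array([241.7, 209.5])]
106 [array([251. , 210.5]), array([248.4, 212.4]), array([244.1, 206.3]), array([241.5, 208.2])]
time_s: 9.52
ee_pos: [444.9, 206.3, 42.6]
tool_rot: [-3.141, 0.001, -0.004]
wrist_force: [0.9, -0.3, 0.3]
grip_width: 1.001
finger_force: 0.0
```

```bash
python3 nudge.py '[[[0, 0, 0.032, 0, 1], [0, 0, 0, 0, 0.4], [0, 0, 0, 0, 0.4], [0, 0, 0, 0, 0.4], [0, 0, 0, 0, 0.4], [0, 0, 0, 0, 0.4]]]' 30; python3 nudge.py '[[[0, 0, -0.16, 0, 0.4], [0, 0, -0.48, 0, 0.4], [0, 0, -0.8, 0, 0.4], [0, 0, -0.64, 0, 0.4], [0, 0, 0, 0, 0.4]]]'; python3 -c "
from h import *
to(577.9,115.3,170)"
```

```text
time_s: 10.28
ee_pos: [444.3, 206.2, 40.0]
tool_rot: [3.142, -0.0, 0.002]
wrist_force: [-0.2, -1.2, 6.6]
grip_width: 0.663
finger_force: 30.9
time_s: 10.9
ee_pos: [444.9, 206.6, 172.4]
tool_rot: [-3.14, -0.0, -0.01]
wrist_force: [-0.8, 0.1, -1.1]
grip_width: 0.666
finger_force: 32.4
pos [444.9 206.6 172.4] yaxis [ 0.    -1.    -0.001] deg -90.0 tool d [132.9  91.3   3.1] t 10.9 j1,j6 [0.19 1.76]
```

In the tool's units: 33 mm is 0.528, 23 mm is 0.368.

```bash
python3 nudge.py '[[[0.528, 0.368, 0, 0, 0.4], [0.528, 0.368, 0, 0, 0.4], [0.528, 0.368, 0, 0, 0.4], [0.544, 0.352, 0, 0, 0.4], [0, 0, 0.48, 0, 0.4], [0, 0, 0.352, 0, 0.4], [0, 0, 0, 0, 0.4], [0, 0, 0, 0, 0.4], [0, 0, 0, 0, 0.4]]]'
python3 - <<'E'
from h import *
import cv2
to(577.7,115.3,59)
s=vision.snapshot("scene")
cv2.imwrite("pics/a5.png",np.vstack([cv2.resize(s[170:290,200:330,::-1],None,fx=5,fy=5,interpolation=2)]))
E
```

```text
time_s: 12.02
ee_pos: [577.2, 115.4, 118.3]
tool_rot: [-3.142, 0.0, -0.003]
wrist_force: [-0.1, 0.0, -1.1]
grip_width: 0.665
finger_force: 32.5
pos [577.2 115.4 118.3] yaxis [-0. -1. -0.] deg -90.0 tool d [ 0.4  0.1 59.3] t 12.03 j1,j6 [-0.    1.57]
```

View pics/a5.png

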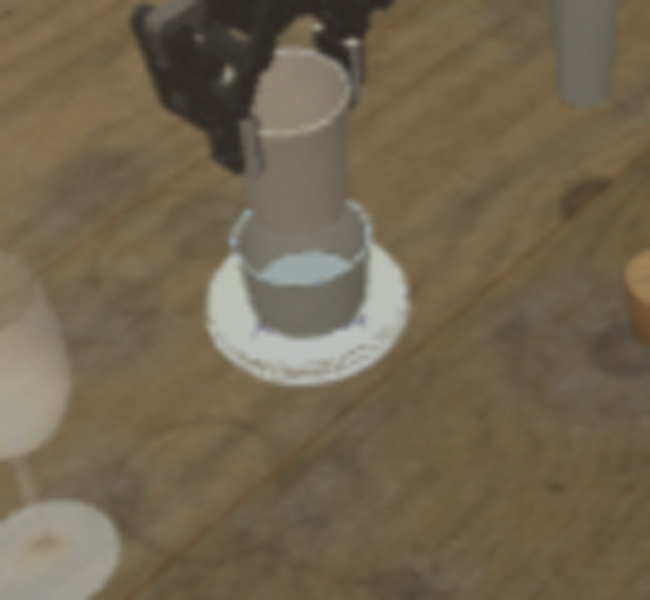

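The cup is upright over the tin: cup axis at about crop col 297, tin rim centre at about (301,245). Lowering.

In the tool's units: 20 mm is 0.32, 5 mm is 0.08.

```bash
python3 nudge.py '[[[0, 0, 0.32, 0, 0.4], [0, 0, 0.16, 0, 0.4], [0, 0, 0.16, 0, 0.4], [0, 0, 0.16, 0, 0.4], [0, 0, 0.08, 0, 0.4], [0, 0, 0.032, 0, 0.4], [0, 0, 0, 0, 0.4], [0, 0, 0, 0, 0.4]]]'
```

```text
time_s: 13.08
ee_pos: [577.0, 115.3, 60.7]
tool_rot: [-3.142, 0.0, -0.001]
wrist_force: [0.1, -1.0, -0.6]
grip_width: 0.668
finger_force: 32.5
```

```bash
python3 nudge.py '[[[0, 0, 0.016, 0, 0.4], [0, 0, 0, 0, 0.4], [0, 0, 0.016, 0, 0.4], [0, 0, 0, 0, 0.4]]]'
```

```text
time_s: 13.58
ee_pos: [577.4, 115.2, 59.3]
tool_rot: [3.142, -0.0, 0.003]
wrist_force: [-1.7, -0.3, 5.5]
grip_width: 0.668
finger_force: 32.9
```

In the tool's units: -50 mm is -0.8, -40 mm is -0.64.

```bash
python3 nudge.py '[[[0, 0, 0, 0, 0.75], [0, 0, 0, 0, 0.85], [0, 0, 0, 0, 1], [0, 0, 0, 0, 1], [0, 0, -0.32, 0, 1], [0, 0, -0.64, 0, 1], [0, 0, -0.8, 0, 1], [0, 0, -0.48, 0, 1], [0, 0, 0, 0, 1]]]'
python3 - <<'E'
from h import *
import cv2
to(581,-110.2,199)
s=vision.snapshot("scene")
cv2.imwrite("pics/a6.png",np.vstack([cv2.resize(s[150:250,200:340,::-1],None,fx=5,fy=5,interpolation=2)]))
E
```

```text
time_s: 14.7
ee_pos: [577.7, 115.3, 200.6]
tool_rot: [-3.142, 0.0, -0.008]
wrist_force: [-0.6, -0.5, -0.7]
grip_width: 0.997
finger_force: 0.0
pos [577.7 115.3 200.6] yaxis [-0. -1. -0.] deg -90.0 tool d [  3.4 225.5   1.6] t 14.7 j1,j6 [-0.    1.57]
```

View pics/a6.png

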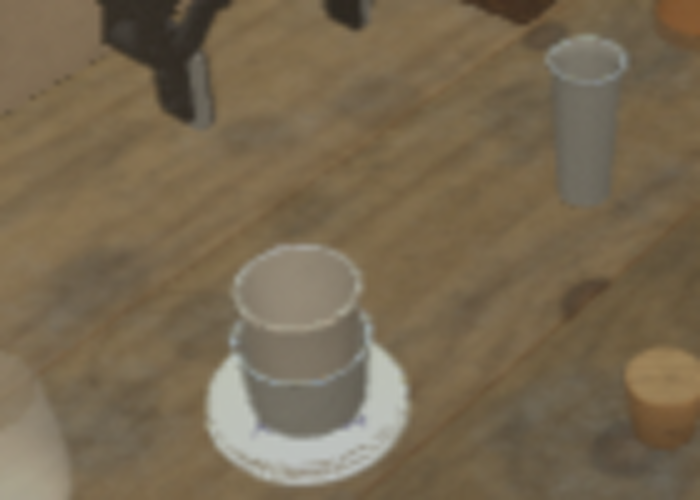

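The cup is seated upright in the tin (rim crop cols 232–362, rows 243–334). The measure's rim spans cols 545–628, rows 33–85.

```bash
python3 - <<'E'
from h import *
print("cup",fit("scene",200,150,232,362,243,334,29.5,88,(577,115),5),"meas",fit("scene",200,150,545,628,33,85,21.5,92,(580,-110),5))
E
python3 nudge.py '[[[0.016, 0.72, 0, 0, 1], [0.016, 0.72, 0, 0, 1], [0, 0.72, 0, 0, 1], [0, 0.72, 0, 0, 1], [0, 0.72, 0, 0, 1], [0, 0, 0.48, 0, 0.9], [0, 0, 0.4, 0, 0.8], [0, 0, 0, 0, 0.8], [0, 0, 0, 0, 0.8]]]'
```

```text
cup (array([575.9, 115.6]), array([ 1.2, -1.2,  3. , -2.6])) meas (array([ 580.7, -110.5]), array([ 1.7, -1.7,  2.9, -2.7]))
time_s: 15.88
ee_pos: [579.0, -109.7, 143.6]
tool_rot: [3.142, 0.0, 0.0]
wrist_force: [0.6, -0.1, 1.1]
grip_width: 0.803
finger_force: 0.0
```

In the tool's units: 2.5 mm is 0.04, 1 mm is 0.016.

```bash
python3 nudge.py '[[[0.04, 0.016, 0.48, 0, 0.8], [0, 0, 0.48, 0, 0.8], [0, 0, 0.304, 0, 0.8], [0, 0, 0, 0, 0.8], [0, 0, 0, 0, 0.8], [0, 0, 0, 0, 0.2], [0, 0, 0, 0, 0.2], [0, 0, 0, 0, 0.2], [0, 0, 0, 0, 0.2], [0, 0, 0, 0, 0.2]]]' 30; python3 nudge.py '[[[0, 0, -0.16, 0, 0.2], [0, 0, -0.64, 0, 0.2], [0, 0, -0.8, 0, 0.2], [0, 0, -0.64, 0, 0.2], [0, 0, 0, 0, 0.2], [0, 0, 0, 0, 0.2]]]';python3 -c "
from h import *
to(577.4,115.2,200)"
```

```text
time_s: 17.12
ee_pos: [581.9, -111.0, 65.5]
tool_rot: [3.141, -0.0, 0.004]
wrist_force: [-0.5, -0.0, 7.5]
grip_width: 0.47
finger_force: 29.7
time_s: 17.88
ee_pos: [580.8, -110.5, 203.5]
tool_rot: [-3.141, 0.0, 0.003]
wrist_force: [-0.1, 0.1, -2.1]
grip_width: 0.472
finger_force: 30.7
pos [ 580.8 -110.5  203.5] yaxis [-0.    -1.    -0.001] deg -90.0 tool d [  -3.4 -225.7    3.7] t 17.88 j1,j6 [-0.39  1.18]
```

In the tool's units: -1 mm is -0.016, -46 mm is -0.736.

```bash
python3 nudge.py '[[[-0.016, -0.72, 0, 0, 0.2], [-0.016, -0.72, 0, 0, 0.2], [-0.016, -0.72, 0, 0, 0.2], [0, -0.72, 0, 0, 0.2], [0, -0.736, 0, 0, 0.2], [0, 0, 0.48, 0, 0.2], [0, 0, 0, 0, 0.2], [0, 0, 0, 0, 0.2], [0, 0, 0, 0, 0.2]]]'
python3 - <<'E'
from h import *
import cv2
to(577.4,115.2,89.5)
s=vision.snapshot("scene")
cv2.imwrite("pics/a7.png",np.vstack([cv2.resize(s[140:260,200:330,::-1],None,fx=5,fy=5,interpolation=2)]))
E
```

```text
time_s: 19.0
ee_pos: [578.8, 114.7, 175.1]
tool_rot: [3.142, -0.002, 0.002]
wrist_force: [0.3, 0.2, -1.1]
grip_width: 0.468
finger_force: 30.8
pos [578.8 114.7 175.1] yaxis [-0.001 -1.     0.   ] deg -90.1 tool d [-1.5 -0.5 85.6] t 19.0 j1,j6 [-0.    1.57]
```

View pics/a7.png

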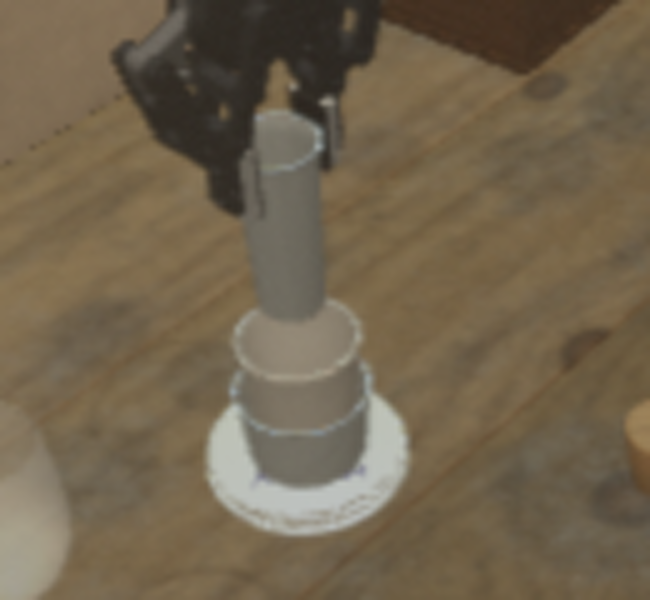

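The measure hangs upright; its foot at about crop (291,305) sits over the cup mouth centred at (298,340). Lowering.

In the tool's units: 6 mm is 0.096, 2 mm is 0.032.

```bash
python3 nudge.py '[[[-0.024, -0.008, 0.32, 0, 0.2], [0, 0, 0.24, 0, 0.2], [0, 0, 0.24, 0, 0.2], [0, 0, 0.24, 0, 0.2], [0, 0, 0.16, 0, 0.2], [0, 0, 0.096, 0, 0.2], [0, 0, 0.032, 0, 0.2], [0, 0, 0, 0, 0.2], [0, 0, 0, 0, 0.2]]]'
```

```text
time_s: 20.18
ee_pos: [577.1, 115.8, 91.7]
tool_rot: [-3.142, 0.0, -0.001]
wrist_force: [0.1, 0.1, -1.4]
grip_width: 0.469
finger_force: 30.8
```

In the tool's units: 1 mm is 0.016.

```bash
python3 nudge.py '[[[0, 0, 0.016, 0, 0.2], [0, 0, 0, 0, 0.2], [0, 0, 0.016, 0, 0.2], [0, 0, 0, 0, 0.2]]]'
```

```text
time_s: 20.68
ee_pos: [577.2, 115.7, 89.8]
tool_rot: [3.142, -0.0, 0.002]
wrist_force: [-0.4, -0.7, 3.3]
grip_width: 0.469
finger_force: 31.0
```

Contact is at the expected height. Releasing and moving up.

Careful with the scale: shifts go in shares of 62.5 mm and turns go in units of 0.05 rad. That gives: -40 mm is -0.64, -20 mm is -0.32.

```bash
python3 nudge.py '[[[0, 0, 0, 0, 0.55], [0, 0, 0, 0, 0.7], [0, 0, 0, 0, 0.8], [0, 0, 0, 0, 0.8], [0, 0, -0.32, 0, 0.8], [0, 0, -0.64, 0, 0.8], [0, 0, -0.64, 0, 0.8], [0, 0, 0, 0, 0.8], [0, 0, 0, 0, 0.8]]]'
python3 - <<'E'
from h import *
import cv2
to(437.5,12,190)
s=vision.snapshot("scene")
cv2.imwrite("pics/a8.png",np.vstack([cv2.resize(s[150:260,210:350,::-1],None,fx=5,fy=5,interpolation=2)]))
E
```

```text
time_s: 21.8
ee_pos: [576.5, 115.7, 188.6]
tool_rot: [-3.142, 0.0, 0.002]
wrist_force: [-0.5, 0.6, -0.5]
grip_width: 0.796
finger_force: 0.0
pos [576.5 115.7 188.6] yaxis [-0. -1. -0.] deg -90.0 tool d [-139.   103.8   -1.3] t 21.8 j1,j6 [-0.    1.57]
```

View pics/a8.png

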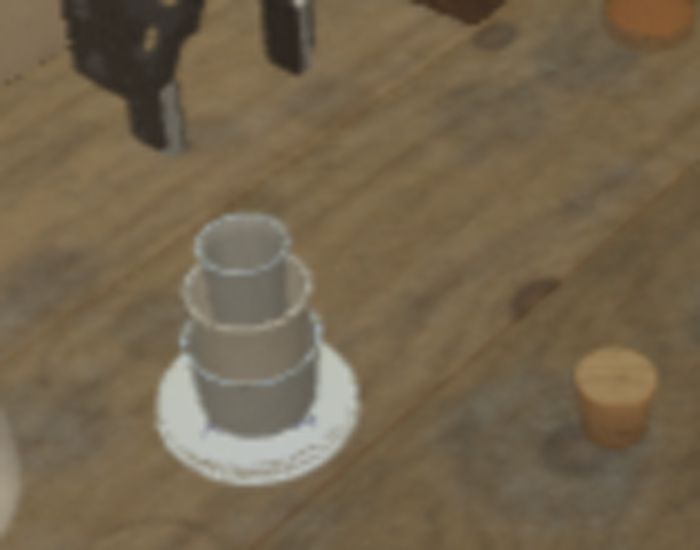

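The measure is seated upright in the cup (rim crop cols 194–291, rows 212–272). The bung's top spans cols 574–658, rows 346–409.

```bash
python3 - <<'E'
from h import *
print("meas",fit("scene",210,150,194,291,212,272,21.5,116,(577,115),5),"bung",fit("scene",210,150,574,658,346,409,20.5,38,(435,13),5))
E
python3 nudge.py '[[[-0.56, 0.416, 0, 0, 0.8], [-0.56, 0.416, 0, 0, 0.8], [-0.56, 0.416, 0, 0, 0.8], [-0.56, 0.4, 0, 0, 0.8], [0, 0, 0.8, 0, 0.8], [0, 0, 0.8, 0, 0.8], [0, 0, 0, 0, 0.8], [0, 0, 0, 0, 0.8]]]'
```

```text
meas (array([576.1, 115. ]), array([ 1. , -1. , -0.9,  0.9])) bung (array([434.5,  13.2]), array([-0.4,  0.4,  1.4, -1.3]))
time_s: 22.85
ee_pos: [437.5, 12.7, 90.3]
tool_rot: [3.141, 0.0, 0.001]
wrist_force: [0.1, -0.1, 0.6]
grip_width: 0.802
finger_force: 0.0
```

```bash
python3 nudge.py '[[[-0.024, 0, 0.48, 0, 0.8], [0, 0, 0.4, 0, 0.8], [0, 0, 0.24, 0, 0.8], [0, 0, 0, 0, 0.8], [0, 0, 0, 0, 0.8], [0, 0, 0, 0, 0.2], [0, 0, 0, 0, 0.2], [0, 0, 0, 0, 0.2], [0, 0, 0, 0, 0.2], [0, 0, 0, 0, 0.2]]]' 25; python3 nudge.py '[[[0, 0, -0.16, 0, 0.2], [0, 0, -0.64, 0, 0.2], [0, 0, -0.8, 0, 0.2], [0, 0, -0.8, 0, 0.2], [0, 0, 0, 0, 0.2], [0, 0, 0, 0, 0.2]]]';python3 -c "
from h import *
to(577.4,114.8,170)"
```

```text
time_s: 24.1
ee_pos: [436.0, 12.6, 20.1]
tool_rot: [3.141, -0.0, 0.003]
wrist_force: [-0.3, 0.2, 7.1]
grip_width: 0.452
finger_force: 24.3
time_s: 24.85
ee_pos: [434.8, 12.9, 169.0]
tool_rot: [-3.141, 0.0, 0.001]
wrist_force: [0.3, 0.9, -1.3]
grip_width: 0.453
finger_force: 25.4
pos [434.8  12.9 169. ] yaxis [-0. -1. -0.] deg -90.0 tool d [ 142.6 -101.9   -1. ] t 24.85 j1,j6 [-0.24  1.33]
```

```bash
python3 nudge.py '[[[0.576, -0.416, 0, 0, 0.2], [0.576, -0.416, 0, 0, 0.2], [0.576, -0.4, 0, 0, 0.2], [0.56, -0.4, 0, 0, 0.2], [0, 0, 0.32, 0, 0.2], [0, 0, 0, 0, 0.2], [0, 0, 0, 0, 0.2], [0, 0, 0, 0, 0.2], [0, 0, 0, 0, 0.2]]]'
python3 - <<'E'
from h import *
import cv2
to(577.6,115.1,115)
s=vision.snapshot("scene")
cv2.imwrite("pics/a9.png",np.vstack([cv2.resize(s[150:250,210:310,::-1],None,fx=6,fy=6,interpolation=2)]))
E
```

```text
time_s: 25.98
ee_pos: [578.4, 114.6, 149.9]
tool_rot: [-3.142, 0.001, -0.001]
wrist_force: [-0.3, -0.8, -1.0]
grip_width: 0.457
finger_force: 25.4
pos [578.4 114.6 149.9] yaxis [-0.001 -1.    -0.   ] deg -90.0 tool d [-0.8 -0.5 34.9] t 25.98 j1,j6 [-0.01  1.57]
```

View pics/a9.png

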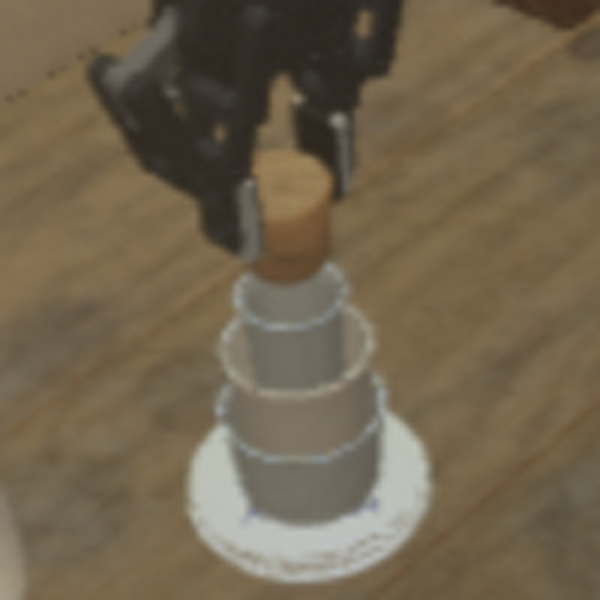

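The bung hangs upright, narrow end down; its foot at about crop (289,270) is centred over the measure's mouth at (290,295). Lowering in small steps.

```bash
python3 nudge.py '[[[-0.016, -0.008, 0.16, 0, 0.2], [0, 0, 0.128, 0, 0.2], [0, 0, 0.096, 0, 0.2], [0, 0, 0.064, 0, 0.2], [0, 0, 0, 0, 0.2], [0, 0, 0, 0, 0.2]]]'; python3 nudge.py '[[[0, 0, 0.016, 0, 0.2], [0, 0, 0, 0, 0.2], [0, 0, 0.016, 0, 0.2], [0, 0, 0, 0, 0.2]]]'
```

```text
time_s: 26.78
ee_pos: [577.5, 115.3, 121.5]
tool_rot: [-3.142, 0.0, -0.001]
wrist_force: [0.4, 0.2, -0.6]
grip_width: 0.451
finger_force: 25.4
time_s: 27.28
ee_pos: [577.4, 115.3, 119.4]
tool_rot: [-3.142, 0.0, -0.0]
wrist_force: [0.3, 0.7, 0.4]
grip_width: 0.451
finger_force: 25.5
```

In the tool's units: 1 mm is 0.016.

```bash
python3 nudge.py '[[[0, 0, 0.016, 0, 0.2], [0, 0, 0, 0, 0.2], [0, 0, 0.016, 0, 0.2], [0, 0, 0, 0, 0.2]]]'
```

```text
time_s: 27.78
ee_pos: [577.8, 115.4, 118.1]
tool_rot: [-3.141, 0.0, -0.003]
wrist_force: [0.3, 0.3, 6.9]
grip_width: 0.455
finger_force: 25.8
```

The bung is seated with 7 N, its underside about 74 mm above the measure's. Releasing.

In the tool's units: -40 mm is -0.64, -20 mm is -0.32.

```bash
python3 nudge.py '[[[0, 0, 0, 0, 0.55], [0, 0, 0, 0, 0.7], [0, 0, 0, 0, 0.8], [0, 0, 0, 0, 0.8], [0, 0, -0.32, 0, 0.8], [0, 0, -0.64, 0, 0.8], [0, 0, -0.64, 0, 0.8], [0, 0, 0, 0, 0.8], [0, 0, 0, 0, 0.8], [0, 0, 0, 0, 0.8], [0, 0, 0, 0, 0.8]]]'
python3 - <<'E'
from h import *
import cv2
s=vision.snapshot("scene")
cv2.imwrite("pics/b1.png",np.vstack([cv2.resize(s[100:300,160:420,::-1],None,fx=3,fy=3,interpolation=2)]))
E
```

```text
time_s: 29.15
ee_pos: [577.2, 115.2, 216.5]
tool_rot: [3.142, -0.0, -0.003]
wrist_force: [0.1, 0.5, 1.0]
grip_width: 0.798
finger_force: 0.0
```

View pics/b1.png

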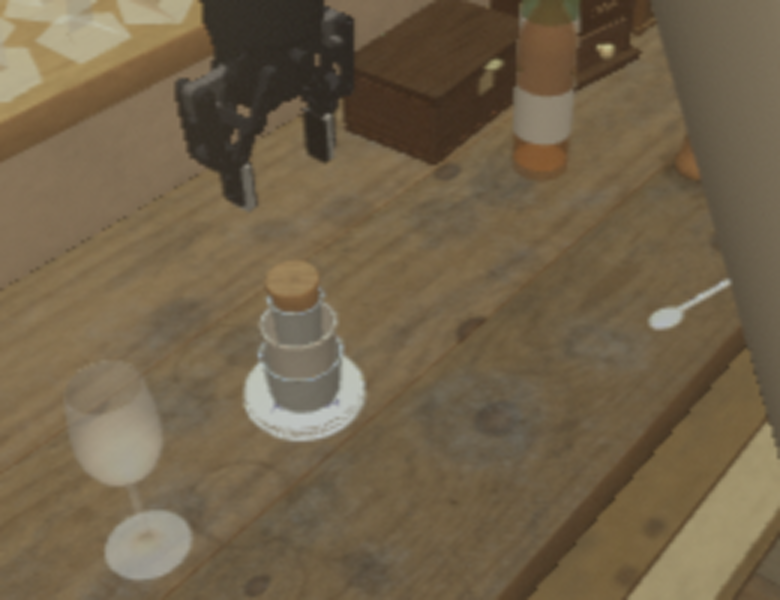

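The tower stands upright at about crop (300,350) with the bung seated. The gripper is clear of it, and the glass and bottle are where they were. Handing in.

```bash
python3 -c "
from plant import bot, vision, job
print(job.hand_in())"
```

```text
the job is handed in; nothing more can be done
None
```

The tin, cup, measure and bung are nested on the middle of the coasters, upright and let go, and the job was handed in at about 29 s with no verdict shown; the wine glass and bottle stand where they were, and the pepper mill, mostly hidden by the arm in the last picture, was never approached.

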